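# Tap the brass nut blank: forward, back, forward to depth

## Robot

A 7-joint arm with a two-finger parallel gripper is mounted at the origin on a cart in front of the work surface, level with it; the furniture and walls round the work are solid. World frame = base frame: x ahead of the robot, y to its left, z up, the work surface at z = 0. Lengths are in m, angles in rad, forces in N, time in s.
With the tool pointing down it reaches from about 0.375 to 0.925 m from the base axis. Payload 3.1 kg.
Tool frame: the origin (TCP) lies midway between the tips of the shut fingers; the grasp point (between the pads) lies 19 mm behind it; z points along the fingers, y is the line along which they close (so a half turn about z gives the same grasp; the last joint's range is limited). The gripper opens to 85 mm and grips with 20 to 120 N. Pads are 22 mm wide; open, the fingers measure 114 mm over their backs; the gripper's body (76 mm by 85 mm) begins 54 mm behind the grasp point. The pads swing forward as they close: fully open they stand 13 mm farther back than shut.
Start: joints at [-1.216, 0.383, 0.044, 1.598, -0.018, 1.161, -0.05], TCP at [0.284, 0.585, 0.231] pointing down, gripper open.
Joint ranges: [-2.61, 2.61], [-0.41, 2.15], [-1.48, 1.57], [0, 2.5], [-1.57, 4.71], [0.05, 1.97], [-2.85, 2.85]. Speed limits (rad/s): [2.79, 2.79, 3.14, 3.14, 3.14, 3.14, 3.14].

## Interface

Orientations are given as a 3x3 rotation matrix whose columns are the frame's x, y, z axes.
In Python, from workcell import arm gives the robot as it stands. The module is installed in compiled form; this text tells all that it offers.
- The arm moves only by the tool apply_moves, never from a script. Its argument "rows" is a list of rows, each a list of 3 entries, a list of its own where there are three numbers: the shift along the tool's x, y, z in cm, then the turn, a rotation vector about the tool's x, y, z in rad, then the finger opening in cm, from 0 to 8.54. A call has 1 to 12 rows; each row shifts and turns the commanded pose from where the row before left it, along the tool's axes as they then stand; what a row does not reach is not made up. A row lasts 1/12 s, in which the tool goes at most 41.7 mm and 7.16 degrees, less where a joint would pass 70% of its speed; a pose out of reach is approached as far as the arm can. A call is refused whole if a number of a shift passes 4.17 or a number of a turn 0.125, either way. A call with a gripper value outside its range is refused whole. The fingers move at their own pace and stop on an object; "grip_force" is the grip in N (left out, the last holds). Time passes only in rows, so rows that do not move let the fingers close. It gives the time, the measured TCP pose, the force, the opening and the grip force at its end, in the units of the state.
- arm.read_state(): the state, without advancing time (a new reading comes with each control period).
- arm.snapshot(name): name is "side" or "top"; returns the picture (400x640x3 uint8, red, green, blue); there is no depth.
- arm.camera_model(name): a dict with "camera_matrix" (3x3 intrinsics, pixels), "pose" (4x4, takes a point from camera to world coordinates). Camera axes: x right, y down, z forward; pixel columns grow to the right and rows downward; lengths in m; the calibration is good to about 2 mm. A picture is of the moment at which its call begins. camera_model takes no time and is no camera call.
- arm.hand_in(): hands the job in; it is judged then, once.
The state is a dict: "clock": time; "joint_pos": joint angles; "joint_velocities": joint speeds; "joint_efforts": joint torques, N m; "ee_pos": TCP position; "ee_rot": TCP orientation; "contact_force": force on the tool from outside, world axes, zero at the start; "moment": the same for the moment, N m; "opening": opening from 0.0 (shut) to 1.0 (fully open); "grip_force": force on a finger pad.
Only numpy, scipy, OpenCV 4.12 (cv2) and the standard library are available. Lean on these libraries where they do the work, as an engineer would, in place of code of your own. Each camera call takes 0.05 s, during which the arm holds its last target. There are 200 camera calls.

## Task

Cut on with the thread tap in the brass nut blank, meant for the stitching clamp: hold the tap wrench by its flat middle and turn it clockwise (seen from above) until its green index rod is over the yellow line, turn it back to the white line to break the chip, then clockwise again to the red line, and let go of it there. Pause briefly at each line, and leave the wrench in the silvery blank as it is.

Things in the scene. Friction and masses are not known exactly. Their poses are not given: they have to be found in the camera images.
- brass_tap (a joint): turn of the tap in the brass (yellow metal) blank, rad, growing clockwise seen from above, about the upright axis through the grip point; its height stays. Friction of about 0.1 N m holds it where it is left. Index rod over the painted white line at 0.4, yellow 0.9, red 1.4; starts near 0, before white. Stops at -0.4 and 2.2.
- brass_grip (a point): flat-sided middle (46 long, 16 wide, 16 mm high) of the tap wrench in the brass, yellow hex nut blank; centre, on the upright turning axis, 88 mm above the table. x: along the bar to the arm with the bent-down green index rod (64 mm out, down to z 16); z up. Bar ends 67 mm out; only the 11 mm tap beneath, blank top at z 40. Stands on a dark plate, 150 mm across, 12 high, fixed to the table.
- steel_tap (a joint): turn of the tap in the silvery blank, rad, growing clockwise seen from above, about the upright axis through the grip point; its height stays. Friction of about 0.1 N m holds it where it is left. Index rod over the painted white line at 0.4, yellow 0.9, red 1.4; starts near 0, before white. Stops at -0.4 and 2.2. To be left alone.
- steel_grip (a point): the same on the other, silvery blank, on an identical plate with identical lines; not to be turned. The two change places between runs, one to the left and one to the right of the fixed wooden stitching clamp, 0.41 m tall, at about x 0.39, y 0.03: pass above or round it.

How it is judged:
On the way, in this order (a step that is already met when the one before it is completed fails the run):
1. the brass blank's tap is turned clockwise to the yellow line (0.9 rad, within 0.2) (value of joint brass_tap between 0.7 and 1.1 rad), for 0.2 s.
2. it is turned back to the white line (0.4 rad, within 0.2) (value of joint brass_tap between 0.2 and 0.6 rad), for 0.2 s.
At the end, for the whole second after the job is handed in: the brass blank's tap stands at rest at the red line (1.4 rad, within 0.2), after having been at the yellow line and then back at the white one (value of joint brass_tap between 1.2 and 1.6 rad and velocity of joint brass_tap between -0.05 and 0.05 rad/s); the robot touches nothing.
It fails at once if the tap in the silvery blank is turned (beyond 0.25 rad either way) (value of joint steel_tap above 0.25 rad or value of joint steel_tap below -0.25 rad).
It also fails if it takes over 51 s, if anything falls off the work surface, if the arm or the gripper's body presses on something with over 40 N, if the wrist force passes 120 N, or if a joint passes its speed limit or range.

## Working session

There is one attempt and no reset: what is moved stays moved. The work goes in short steps, Python scripts to look and compute and a tool call to move; the robot and the scene stay as the last step left them, time stands still between calls to the robot, and variables do not carry over. Pictures are saved under pics/ and viewed, at most 10 in all, crops included, and the job is handed in when it is done.

Besides the shell and the picture viewer there is one more tool, called after "Call:" by a JSON object that holds its "op" and its "data", one argument or row to a line. apply_moves: Moves the arm, as the interface text tells. Its arguments: {"type":"object","properties":{"rows":{"type":"array"},"grip_force":{"type":"number"}},"required":["rows"]}

```bash
mkdir -p pics; python3 - <<'E'
from workcell import arm
import cv2,numpy as np
np.set_printoptions(precision=4,suppress=True)
for n in("top","side"):
    cv2.imwrite(f"pics/{n}0.png",arm.snapshot(n)[:,:,::-1]); m=arm.camera_model(n); print(n,np.array(m["camera_matrix"]),np.array(m["pose"]))
s=arm.read_state(); print(s)
E
```

```text
top [[503.6165   0.     325.0235]
 [  0.     503.6165 203.5327]
 [  0.       0.       1.    ]] [[-0.0293 -0.9976  0.0628  0.4616]
 [-0.9995  0.0298  0.0082 -0.0245]
 [-0.0101 -0.0625 -0.998   1.3975]
 [ 0.      0.      0.      1.    ]]
side [[361.7288   0.     318.2893]
 [  0.     361.7288 195.8751]
 [  0.       0.       1.    ]] [[ 0.9986 -0.0345  0.0396  0.5305]
 [-0.0523 -0.5907  0.8052 -0.7081]
 [-0.0044 -0.8061 -0.5917  0.5766]
 [ 0.      0.      0.      1.    ]]
{'clock': 0.1, 'joint_pos': array([-1.2158,  0.3838,  0.0438,  1.5995, -0.0179,  1.1612, -0.0499]), 'joint_velocities': array([-0.0013, -0.0025, -0.0013, -0.003 , -0.0009, -0.0023,  0.    ]), 'joint_efforts': array([  0.0029, -43.4728,   1.0293, -25.0455,   0.0108,   0.0055,
        -0.    ]), 'ee_pos': array([0.284 , 0.5837, 0.23  ]), 'ee_rot': array([[-0.8993,  0.4374, -0.001 ],
       [ 0.4374,  0.8993, -0.0023],
       [-0.0001, -0.0025, -1.    ]]), 'contact_force': array([-0.1862,  0.3673,  0.116 ]), 'moment': array([-0.0069,  0.0301,  0.0043]), 'grip_force': 0.0, 'opening': 1.0025129743870131}
```

View pics/top0.png

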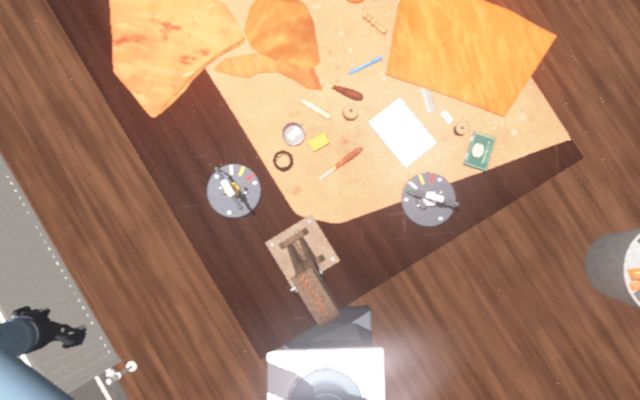

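View pics/side0.png

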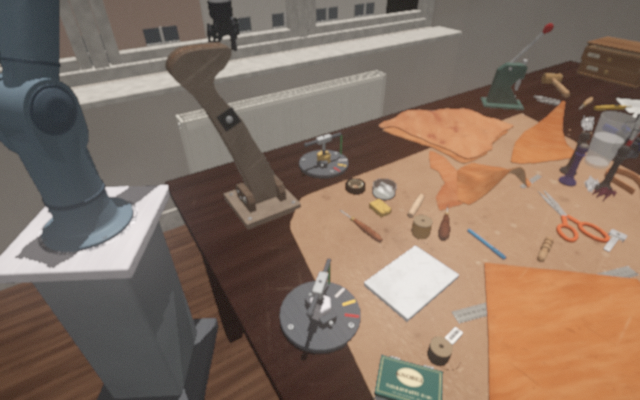

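The top view shows one plate at about (234,190) with a yellowish blank and the other at (429,200) with a silvery one. The clamp lies between them at about (305,260). I'll zoom in to confirm.

```bash
cat > h.py <<'E'
from workcell import arm
import cv2,numpy as np
np.set_printoptions(precision=4,suppress=True)
def ray(n,u,v,z):
    m=arm.camera_model(n);K=np.array(m["camera_matrix"]);T=np.array(m["pose"])
    d=T[:3,:3]@np.linalg.solve(K,[u,v,1]);o=T[:3,3];return o+d*(z-o[2])/d[2]
def proj(n,p):
    m=arm.camera_model(n);K=np.array(m["camera_matrix"]);T=np.array(m["pose"])
    q=K@(T[:3,:3].T@(np.array(p)-T[:3,3]));return q[:2]/q[2]
E
python3 - <<'E'
from h import *
t=cv2.imread("pics/top0.png");s=cv2.imread("pics/side0.png")
f=lambda i,x,y,w,h,k:cv2.resize(i[y:y+h,x:x+w],None,fx=k,fy=k,interpolation=cv2.INTER_CUBIC)
a=f(t,199,155,72,72,5.5);b=f(s,290,125,66,66,6)
cv2.imwrite("pics/c0.png",np.hstack([a,b]))
for p in((234,190.5),(429.5,199.5)): print(ray("top",*p,.012))
E
```

```text
[0.5924 0.2375 0.012 ]
[ 0.5513 -0.3009  0.012 ]
```

View pics/c0.png

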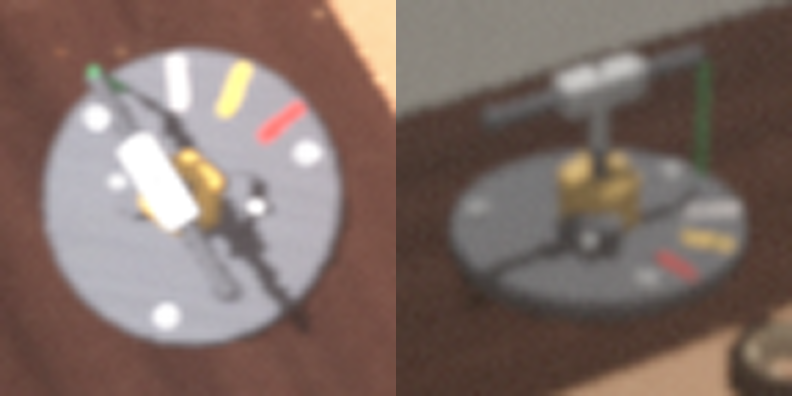

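The crop shows the brass blank on the left plate. The wrench middle is at top px (227.7,188.1), the green rod end at (216,168) and the far end at (241,208). In the side view the middle is at (324,139).

```bash
python3 - <<'E'
from h import *
from scipy.optimize import least_squares
print("plate",ray("top",199+192/5.5,155+197/5.5,.012))
c=ray("top",227.7,188.1,.094);g=ray("top",216.1,168.1,.09);e=ray("top",240.8,208.3,.09)
print(c,g,e,(g+e)/2,np.linalg.norm(g-e),"ang",np.arctan2(*(g-e)[1::-1]))
print("side check",proj("side",[c[0],c[1],.088]))
s=arm.read_state();p=s["ee_pos"];R=s["ee_rot"];print("tool y ang",np.arctan2(R[1,1],R[0,1]), "x ang",np.arctan2(R[1,0],R[0,0]))
E
```

```text
plate [0.5915 0.2378 0.012 ]
[0.5914 0.2383 0.094 ] [0.6453 0.2687 0.09  ] [0.538  0.2059 0.09  ] [0.5916 0.2373 0.09  ] 0.12435204806911666 ang 0.5292812917259779
side check [322.9245 138.4315]
tool y ang 1.1180969045264308 x ang 2.6888934958423536
```

Call:
{"op": "apply_moves", "data": {
  "rows": [
    [[-1.8, -0.75, 0], [0, 0, 0], 8.5],
    [[-3.6, -1.5, 0], [0, 0, 0], 8.5],
    [[-3.9, -1.6, 0], [0, 0, 0], 8.5],
    [[-3.9, -1.6, 0], [0, 0, 0], 8.5],
    [[-3.9, -1.6, 0], [0, 0, 0], 8.5],
    [[-3.9, -1.6, 0], [0, 0, 0], 8.5],
    [[-3.9, -1.6, 0], [0, 0, 0], 8.5],
    [[-3.9, -1.6, 0], [0, 0, 0], 8.5],
    [[-3.9, -1.6, 0], [0, 0, 0], 8.5],
    [[-3.9, -1.6, 0], [0, 0, 0], 8.5],
    [[-3.6, -1.5, 0], [0, 0, 0], 8.5],
    [[-2.5, -1.0, 0], [0, 0, 0], 8.5]
  ]
}}

```text
clock: 1.1
ee_pos: [0.5914, 0.2373, 0.2308]
ee_rot: [[-0.897, 0.442, 0.001], [0.442, 0.897, -0.003], [-0.002, -0.002, -1.0]]
contact_force: [0.1, -0.6, 0.9]
opening: 0.999
grip_force: 0.0
```

Call:
{"op": "apply_moves", "data": {
  "rows": [
    [[0, 0, 0], [0, 0, -0.06], 8.5],
    [[0, 0, 0], [0, 0, -0.1], 8.5],
    [[0, 0, 0], [0, 0, -0.1], 8.5],
    [[0, 0, 0], [0, 0, -0.1], 8.5],
    [[0, 0, 0], [0, 0, -0.1], 8.5],
    [[0, 0, 0], [0, 0, -0.1], 8.5],
    [[0, 0, 0], [0, 0, -0.1], 8.5],
    [[0, 0, 0], [0, 0, -0.1], 8.5],
    [[0, 0, 0], [0, 0, -0.1], 8.5],
    [[0, 0, 0], [0, 0, -0.1], 8.5],
    [[0, 0, 0], [0, 0, -0.02], 8.5],
    [[0, 0, 0], [0, 0, 0], 8.5]
  ]
}}

```text
clock: 2.1
ee_pos: [0.5886, 0.2426, 0.2307]
ee_rot: [[-0.865, -0.502, -0.001], [-0.502, 0.865, -0.0], [0.001, 0.0, -1.0]]
contact_force: [0.3, -0.4, 0.6]
opening: 0.998
grip_force: 0.0
```

```bash
cat >> h.py <<'E'
def rel(x,y,z,bar):
    from scipy.spatial.transform import Rotation as Ro
    s=arm.read_state();p=s["ee_pos"];R=s["ee_rot"]
    X=-np.array([np.cos(bar),np.sin(bar),0]);Z=np.array([0,0,-1.]);G=np.c_[X,np.cross(Z,X),Z]
    print("clock",s["clock"],"p",p,"bar",(np.arctan2(R[1,0],R[0,0])+np.pi),"F",s["contact_force"],"open",s["opening"],s["grip_force"])
    print("shift cm",R.T@(np.array([x,y,z])-p)*100,"turn",Ro.from_matrix(R.T@G).as_rotvec(),"j7",s["joint_pos"][6])
E
python3 -c "
from h import *
rel(.5915,.2378,.069,.525)"
```

```text
clock 2.1 p [0.5886 0.2426 0.2307] bar 0.5258646904126074 F [ 0.3492 -0.4207  0.5794] open 0.997879862650535 0.0
shift cm [-0.027  -0.5674 16.1679] turn [ 0.0002 -0.0011  0.0009] j7 1.667945316080548
```

Call:
{"op": "apply_moves", "data": {
  "rows": [
    [[0, -0.3, 1], [0, 0, 0], 8.5],
    [[0, -0.27, 2], [0, 0, 0], 8.5],
    [[0, 0, 2], [0, 0, 0], 8.5],
    [[0, 0, 2], [0, 0, 0], 8.5],
    [[0, 0, 1.5], [0, 0, 0], 8.5],
    [[0, 0, 1], [0, 0, 0], 6],
    [[0, 0, 0], [0, 0, 0], 6],
    [[0, 0, 0], [0, 0, 0], 6]
  ]
}}

```text
clock: 2.77
ee_pos: [0.5914, 0.2376, 0.1355]
ee_rot: [[-0.865, -0.503, -0.001], [-0.503, 0.865, -0.001], [0.002, -0.0, -1.0]]
contact_force: [0.6, 0.4, 0.4]
opening: 0.701
grip_force: 0.0
```

```bash
python3 - <<'E'
from h import *
rel(.5915,.2378,.069,.525)
f=lambda i,x,y,w,h,k:cv2.resize(i[y:y+h,x:x+w],None,fx=k,fy=k,interpolation=cv2.INTER_CUBIC)
t=arm.snapshot("top")[:,:,::-1];s=arm.snapshot("side")[:,:,::-1]
cv2.imwrite("pics/c1.png",np.hstack([f(t,185,140,100,100,4),f(s,275,95,100,100,4)]))
E
```

```text
clock 2.7667 p [0.5914 0.2376 0.1355] bar 0.5265148445257499 F [0.5964 0.3785 0.4383] open 0.7014606692460421 0.0
shift cm [-0.0271  0.0176  6.648 ] turn [-0.0001 -0.0016  0.0015] j7 1.6853126597131782
```

View pics/c1.png

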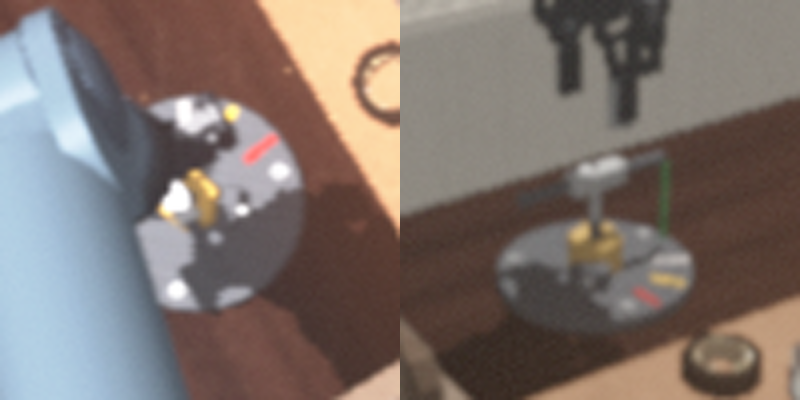

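In the side crop the fingers (tips at about (569,90) and (623,120)) straddle the wrench middle at (600,172), so I'll go down and grip.

Call:
{"op": "apply_moves", "data": {
  "rows": [
    [[0, 0, 0.8], [0, 0, 0], 6],
    [[0, 0, 1.2], [0, 0, 0], 6],
    [[0, 0, 1.2], [0, 0, 0], 6],
    [[0, 0, 1.2], [0, 0, 0], 6],
    [[0, 0, 1.2], [0, 0, 0], 6],
    [[0, 0, 0.8], [0, 0, 0], 6],
    [[0, 0, 0.25], [0, 0, 0], 6],
    [[0, 0, 0], [0, 0, 0], 6]
  ]
}}

```text
clock: 3.53
ee_pos: [0.5908, 0.2374, 0.0681]
ee_rot: [[-0.864, -0.503, -0.003], [-0.503, 0.864, -0.001], [0.003, 0.0, -1.0]]
contact_force: [-0.3, -0.6, 0.1]
opening: 0.702
grip_force: 0.0
```

Call:
{"op": "apply_moves", "data": {
  "rows": [
    [[0, 0, 0], [0, 0, 0], 3],
    [[0, 0, 0], [0, 0, 0], 2],
    [[0, 0, 0], [0, 0, 0], 1],
    [[0, 0, 0], [0, 0, 0], 1],
    [[0, 0, 0], [0, 0, 0], 1],
    [[0, 0, 0], [0, 0, 0], 1],
    [[0, 0, 0], [0, 0, 0], 1],
    [[0, 0, 0], [0, 0, 0], 1]
  ],
  "grip_force": 50
}}

```text
clock: 4.2
ee_pos: [0.5921, 0.2389, 0.0708]
ee_rot: [[-0.864, -0.504, 0.001], [-0.504, 0.864, 0.001], [-0.001, 0.001, -1.0]]
contact_force: [-1.6, 1.1, 5.6]
opening: 0.177
grip_force: 50.8
```

```bash
python3 - <<'E'
from h import *
rel(.5915,.2378,.069,.525)
print(arm.read_state()["moment"])
E
```

```text
clock 4.2 p [0.5921 0.2389 0.0708] bar 0.5276980222899392 F [-1.5847  1.078   5.6112] open 0.1772754749274385 50.83516716957092
shift cm [ 0.1097 -0.0682  0.1821] turn [0.0008 0.0015 0.0027] j7 1.691529629330392
[ 0.2469  0.4169 -0.0335]
```

Call:
{"op": "apply_moves", "data": {
  "rows": [
    [[0, 0, 0], [0, 0, 0.03], 1],
    [[0, 0, 0], [0, 0, 0.04], 1],
    [[0, 0, 0], [0, 0, 0.04], 1],
    [[0, 0, 0], [0, 0, 0.04], 1],
    [[0, 0, 0], [0, 0, 0.04], 1],
    [[0, 0, 0], [0, 0, 0.04], 1],
    [[0, 0, 0], [0, 0, 0.04], 1],
    [[0, 0, 0], [0, 0, 0.03], 1]
  ]
}}

```text
clock: 4.87
ee_pos: [0.592, 0.2392, 0.0708]
ee_rot: [[-0.974, -0.225, 0.001], [-0.225, 0.974, 0.001], [-0.001, 0.001, -1.0]]
contact_force: [-2.0, 1.0, 5.6]
opening: 0.172
grip_force: 51.0
```

```bash
python3 - <<'E'
from h import *
rel(.5915,.2378,.069,.525-.9)
print(arm.read_state()["moment"])
E
```

```text
clock 4.8667 p [0.592  0.2392 0.0708] bar 0.2268036899998518 F [-2.0068  1.0103  5.6359] open 0.17194571893620028 50.97466170787811
shift cm [ 0.0801 -0.1247  0.181 ] turn [0.0015 0.0007 0.6018] j7 1.4249889695627773
[0.2016 0.4017 0.0472]
```

Forces are small and the position is holding. I'll go on to yellow and pause there.

Call:
{"op": "apply_moves", "data": {
  "rows": [
    [[0, 0, 0], [0, 0, 0.04], 1],
    [[0, 0, 0], [0, 0, 0.06], 1],
    [[0, 0, 0], [0, 0, 0.06], 1],
    [[0, 0, 0], [0, 0, 0.06], 1],
    [[0, 0, 0], [0, 0, 0.06], 1],
    [[0, 0, 0], [0, 0, 0.06], 1],
    [[0, 0, 0], [0, 0, 0.06], 1],
    [[0, 0, 0], [0, 0, 0.06], 1],
    [[0, 0, 0], [0, 0, 0.06], 1],
    [[0, 0, 0], [0, 0, 0.05], 1],
    [[0, 0, 0], [0, 0, 0.03], 1],
    [[0, 0, 0], [0, 0, 0], 1]
  ]
}}

```text
clock: 5.87
ee_pos: [0.592, 0.2397, 0.0708]
ee_rot: [[-0.931, 0.364, 0.001], [0.364, 0.931, 0.002], [-0.0, 0.002, -1.0]]
contact_force: [-1.3, 2.0, 5.1]
opening: 0.177
grip_force: 50.9
```

Call:
{"op": "apply_moves", "data": {
  "rows": [
    [[0, 0, 0], [0, 0, 0], 1],
    [[0, 0, 0], [0, 0, 0], 1],
    [[0, 0, 0], [0, 0, 0], 1],
    [[0, 0, 0], [0, 0, 0], 1],
    [[0, 0, 0], [0, 0, 0], 1]
  ]
}}

```text
clock: 6.28
ee_pos: [0.592, 0.2397, 0.0709]
ee_rot: [[-0.932, 0.363, 0.001], [0.363, 0.932, 0.002], [0.0, 0.003, -1.0]]
contact_force: [-1.8, 2.1, 5.1]
opening: 0.175
grip_force: 50.9
```

```bash
python3 - <<'E'
from h import *
rel(.5915,.2378,.069,.525-.9)
f=lambda i,x,y,w,h,k:cv2.resize(i[y:y+h,x:x+w],None,fx=k,fy=k,interpolation=cv2.INTER_CUBIC)
t=arm.snapshot("top")[:,:,::-1];s=arm.snapshot("side")[:,:,::-1]
cv2.imwrite("pics/c2.png",np.hstack([f(t,185,140,100,100,4),f(s,275,95,100,100,4)]))
E
```

```text
clock 6.2833 p [0.592  0.2397 0.0709] bar 5.911200018172547 F [-1.762   2.1475  5.0563] open 0.17536592742539792 50.92107832431793
shift cm [-0.0192 -0.1992  0.1849] turn [ 0.0025 -0.0001  0.003 ] j7 0.8976249305679155
```

View pics/c2.png

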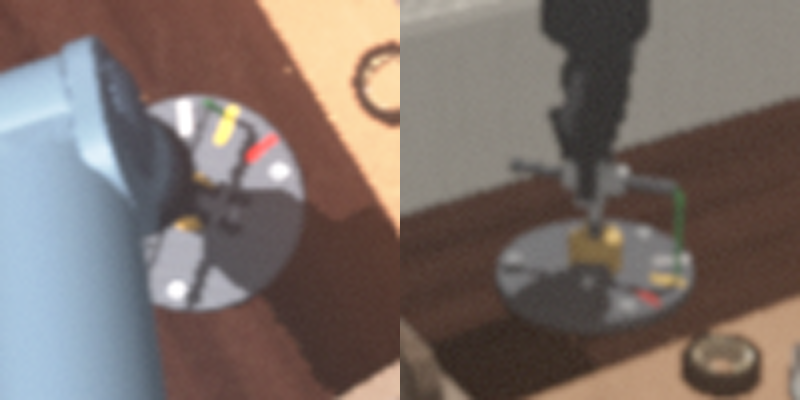

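The rod's foot (side crop (681,272)) is at the yellow line's outer end and clear of the white line. Next, back 0.5 rad to white and pause.

Call:
{"op": "apply_moves", "data": {
  "rows": [
    [[0, 0, 0], [0, 0, -0.04], 1],
    [[0, 0, 0], [0, 0, -0.06], 1],
    [[0, 0, 0], [0, 0, -0.06], 1],
    [[0, 0, 0], [0, 0, -0.06], 1],
    [[0, 0, 0], [0, 0, -0.06], 1],
    [[0, 0, 0], [0, 0, -0.06], 1],
    [[0, 0, 0], [0, 0, -0.06], 1],
    [[0, 0, 0], [0, 0, -0.06], 1],
    [[0, 0, 0], [0, 0, -0.04], 1],
    [[0, 0, 0], [0, 0, 0], 1],
    [[0, 0, 0], [0, 0, 0], 1],
    [[0, 0, 0], [0, 0, 0], 1]
  ]
}}

```text
clock: 7.38
ee_pos: [0.592, 0.2393, 0.0709]
ee_rot: [[-0.992, -0.128, 0.001], [-0.128, 0.992, 0.002], [-0.001, 0.002, -1.0]]
contact_force: [-2.4, 0.8, 5.9]
opening: 0.173
grip_force: 51.0
```

Call:
{"op": "apply_moves", "data": {
  "rows": [
    [[0, 0, 0], [0, 0, 0], 1],
    [[0, 0, 0], [0, 0, 0], 1],
    [[0, 0, 0], [0, 0, 0], 1],
    [[0, 0, 0], [0, 0, 0], 1]
  ]
}}

```text
clock: 7.72
ee_pos: [0.592, 0.2393, 0.0708]
ee_rot: [[-0.992, -0.128, 0.001], [-0.128, 0.992, 0.002], [-0.001, 0.002, -1.0]]
contact_force: [-2.1, 1.6, 5.9]
opening: 0.173
grip_force: 51.0
```

```bash
python3 - <<'E'
from h import *
rel(.5915,.2378,.069,.525-1.4)
f=lambda i,x,y,w,h,k:cv2.resize(i[y:y+h,x:x+w],None,fx=k,fy=k,interpolation=cv2.INTER_CUBIC)
t=arm.snapshot("top")[:,:,::-1];s=arm.snapshot("side")[:,:,::-1]
cv2.imwrite("pics/c3.png",np.hstack([f(t,185,140,100,100,4),f(s,275,95,100,100,4)]))
E
```

```text
clock 7.7167 p [0.592  0.2393 0.0708] bar 0.1285144678957768 F [-2.1202  1.6257  5.9245] open 0.17339121371533203 50.96652925014496
shift cm [ 0.0682 -0.1409  0.1845] turn [0.0019 0.0001 1.0035] j7 1.338115091191422
```

View pics/c3.png

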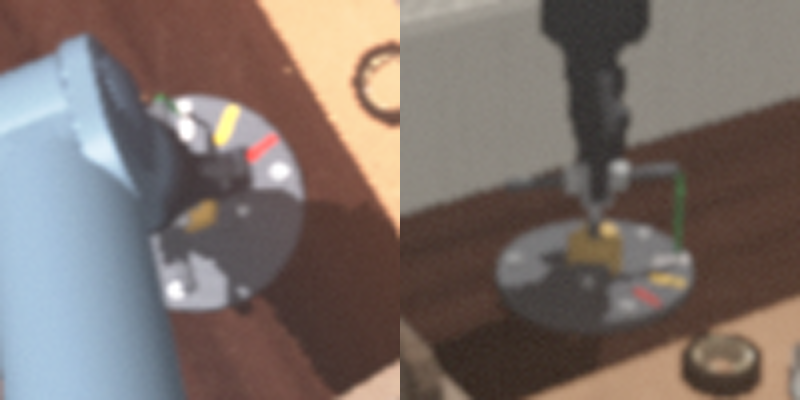

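The rod's foot (680,248) is at the white line. Next, 1.0 rad clockwise to red.

Call:
{"op": "apply_moves", "data": {
  "rows": [
    [[0, 0, 0], [0, 0, 0.04], 1],
    [[0, 0, 0], [0, 0, 0.06], 1],
    [[0, 0, 0], [0, 0, 0.06], 1],
    [[0, 0, 0], [0, 0, 0.06], 1],
    [[0, 0, 0], [0, 0, 0.06], 1],
    [[0, 0, 0], [0, 0, 0.06], 1],
    [[0, 0, 0], [0, 0, 0.06], 1],
    [[0, 0, 0], [0, 0, 0.06], 1],
    [[0, 0, 0], [0, 0, 0.06], 1],
    [[0, 0, 0], [0, 0, 0.06], 1],
    [[0, 0, 0], [0, 0, 0.06], 1],
    [[0, 0, 0], [0, 0, 0.06], 1]
  ]
}}

```text
clock: 8.82
ee_pos: [0.5921, 0.2399, 0.0708]
ee_rot: [[-0.84, 0.543, 0.001], [0.543, 0.84, 0.002], [0.0, 0.003, -1.0]]
contact_force: [-2.1, 2.4, 5.2]
opening: 0.181
grip_force: 50.9
```

Call:
{"op": "apply_moves", "data": {
  "rows": [
    [[0, 0, 0], [0, 0, 0.06], 1],
    [[0, 0, 0], [0, 0, 0.06], 1],
    [[0, 0, 0], [0, 0, 0.06], 1],
    [[0, 0, 0], [0, 0, 0.06], 1],
    [[0, 0, 0], [0, 0, 0.04], 1],
    [[0, 0, 0], [0, 0, 0.02], 1],
    [[0, 0, 0], [0, 0, 0], 1],
    [[0, 0, 0], [0, 0, 0], 1],
    [[0, 0, 0], [0, 0, 0], 1],
    [[0, 0, 0], [0, 0, 0], 1]
  ]
}}

```text
clock: 9.65
ee_pos: [0.5923, 0.2401, 0.0709]
ee_rot: [[-0.644, 0.765, 0.001], [0.765, 0.644, 0.003], [0.001, 0.003, -1.0]]
contact_force: [-1.3, 3.9, 5.8]
opening: 0.175
grip_force: 50.9
```

```bash
python3 - <<'E'
from h import *
rel(.5915,.2378,.069,.525-1.4)
f=lambda i,x,y,w,h,k:cv2.resize(i[y:y+h,x:x+w],None,fx=k,fy=k,interpolation=cv2.INTER_CUBIC)
t=arm.snapshot("top")[:,:,::-1];s=arm.snapshot("side")[:,:,::-1]
cv2.imwrite("pics/c4.png",np.hstack([f(t,185,140,100,100,4),f(s,275,95,100,100,4)]))
E
```

```text
clock 9.65 p [0.5923 0.2401 0.0709] bar 5.411691085349512 F [-1.3     3.8932  5.7702] open 0.17543131504392917 50.889737606048584
shift cm [-0.1258 -0.2116  0.1857] turn [ 0.0029 -0.0013  0.0035] j7 0.46014650099850984
```

View pics/c4.png

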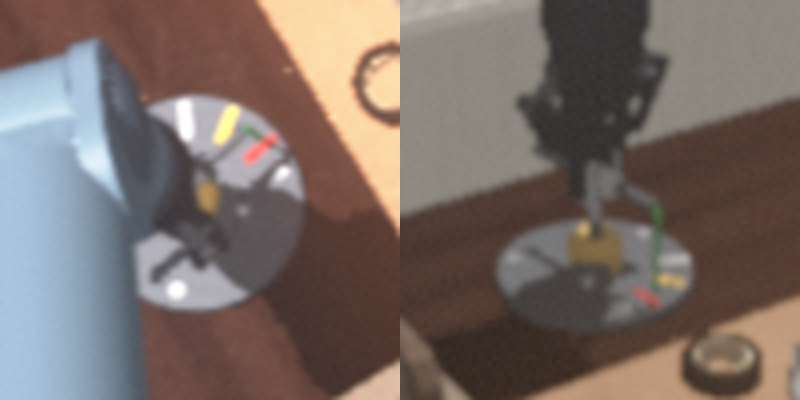

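```bash
python3 - <<'E'
from h import *
for q in(.9,1.2,1.3,1.4,1.5):
    a=.525-q;p=proj("side",[.5915+.064*np.cos(a),.2378+.064*np.sin(a),.016]);print(q,400+(p[0]-275)*4,(p[1]-95)*4)
    p=proj("top",[.5915+.064*np.cos(a),.2378+.064*np.sin(a),.016]);print("   top",(p[0]-185)*4,(p[1]-140)*4)
E
```

```text
0.9 673.2150774165025 273.2429909400789
   top 226.84534667017226 115.94989180928496
1.2 662.6768297901133 285.29326650598966
   top 251.01858095379407 129.00423870026736
1.3 657.5829046835829 288.9000685713918
   top 258.05874234820976 134.89642081978525
1.4 651.7685470712886 292.2302010173744
   top 264.4684843978654 141.46838966879534
1.5 645.2905801238069 295.2439241952716
   top 270.18361363126337 148.65526978478817
```

The rod's foot (657,285) is slightly before the red line, by roughly 0.05–0.1 rad. I'll nudge it 0.07 further, hold, then release.

Call:
{"op": "apply_moves", "data": {
  "rows": [
    [[0, 0, 0], [0, 0, 0.03], 1],
    [[0, 0, 0], [0, 0, 0.04], 1],
    [[0, 0, 0], [0, 0, 0], 1],
    [[0, 0, 0], [0, 0, 0], 1],
    [[0, 0, 0], [0, 0, 0], 1],
    [[0, 0, 0], [0, 0, 0], 1],
    [[0, 0, 0], [0, 0, 0], 2],
    [[0, 0, 0], [0, 0, 0], 3],
    [[0, 0, 0], [0, 0, 0], 4.5],
    [[0, 0, 0], [0, 0, 0], 6],
    [[0, 0, 0], [0, 0, 0], 6],
    [[0, 0, 0], [0, 0, 0], 6]
  ]
}}

```text
clock: 10.75
ee_pos: [0.5917, 0.2373, 0.0695]
ee_rot: [[-0.587, 0.809, -0.0], [0.809, 0.587, -0.001], [-0.0, -0.001, -1.0]]
contact_force: [0.8, -0.6, -0.1]
opening: 0.7
grip_force: 0.0
```

Call:
{"op": "apply_moves", "data": {
  "rows": [
    [[0, 0, 0], [0, 0, 0], 6],
    [[0, 0, -0.5], [0, 0, 0], 6],
    [[0, 0, -1], [0, 0, 0], 6],
    [[0, 0, -2], [0, 0, 0], 6],
    [[0, 0, -2], [0, 0, 0], 6],
    [[0, 0, -2], [0, 0, 0], 6],
    [[0, 0, -2], [0, 0, 0], 6],
    [[0, 0, -2], [0, 0, 0], 6],
    [[0, 0, -2], [0, 0, 0], 6],
    [[0, 0, -1], [0, 0, 0], 6],
    [[0, 0, 0], [0, 0, 0], 6]
  ]
}}

```text
clock: 11.67
ee_pos: [0.5942, 0.2385, 0.219]
ee_rot: [[-0.587, 0.809, 0.007], [0.809, 0.587, 0.004], [-0.001, 0.007, -1.0]]
contact_force: [0.1, 0.1, 0.7]
opening: 0.704
grip_force: 0.0
```

Call:
{"op": "apply_moves", "data": {
  "rows": [
    [[-1, 1.2, 0], [0, 0, 0], 6],
    [[-2, 2.4, 0], [0, 0, 0], 6],
    [[-2, 2.4, 0], [0, 0, 0], 6],
    [[-1, 1.2, 0], [0, 0, 0], 6],
    [[0, 0, 0], [0, 0, 0], 6],
    [[0, 0, 0], [0, 0, 0], 6],
    [[0, 0, 0], [0, 0, 0], 6]
  ]
}}

```text
clock: 12.25
ee_pos: [0.6838, 0.2318, 0.2134]
ee_rot: [[-0.588, 0.809, -0.003], [0.809, 0.588, -0.0], [0.001, -0.003, -1.0]]
contact_force: [0.1, 0.9, -0.0]
opening: 0.705
grip_force: 0.0
```

```bash
python3 - <<'E'
from h import *
rel(.5915,.2378,.069,.525-1.4)
f=lambda i,x,y,w,h,k:cv2.resize(i[y:y+h,x:x+w],None,fx=k,fy=k,interpolation=cv2.INTER_CUBIC)
t=arm.snapshot("top")[:,:,::-1];s=arm.snapshot("side")[:,:,::-1]
cv2.imwrite("pics/c5.png",np.hstack([f(t,199,155,72,72,5.5),f(s,290,125,66,66,6)]))
E
```

```text
clock 12.25 p [0.6838 0.2318 0.2134] bar 5.340673204542065 F [ 0.1216  0.8989 -0.0178] open 0.7046679456657713 0.0
shift cm [ 5.8909 -7.0803 14.4655] turn [-0.0027 -0.0016 -0.0675] j7 0.4230803694399726
```

View pics/c5.png

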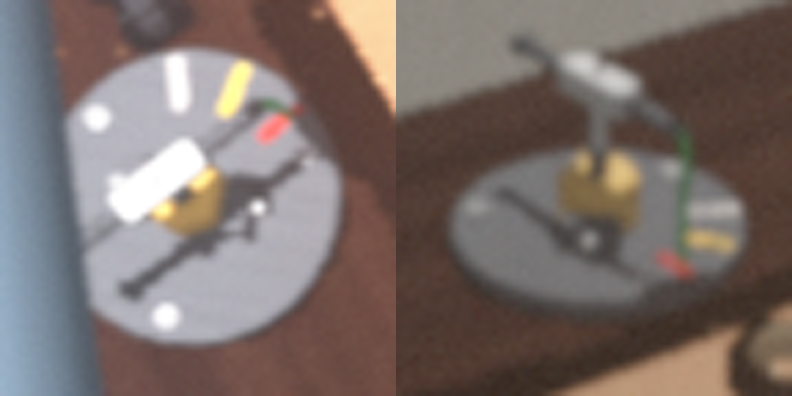

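After release, the bar's direction in the top crop, from (158,182) to (255,105), matches the red line's direction to about 0.02 rad, so the tap is at about 1.42. The gripper is clear.

```bash
python3 -c "
from workcell import arm
print(arm.hand_in())"
```

```text
the job is handed in; nothing more can be done
None
```

I turned the brass tap to yellow, back to white, then on to red (about 1.42 rad by the camera), released it with the arm clear, never moved near the silvery wrench, and handed in the job at about 12 s; no verdict came back.

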